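# Wipe the chips off the plate with the scraper block

### The job

Take the scraper block by its wooden grip, set its wide foot down on the dark plate behind the two loose chips and wipe both chips off the plate into the white tray at its end. Then stand the scraper upright on the bench, clear of the plate and tray. Touch the chips only with the scraper, never with the gripper.

Things in the scene. Friction and masses are not known exactly. Their poses are not given: they have to be found in the camera images.
- scraper_centre (a point): Loose scraper block, standing upright on the bench: white foot 96 (x) x 30 (y) x 14 mm high, on it a pale wooden grip 64 (x) x 22 (y), from 14 to 64 mm above the underside. 0.1 to 0.21 kg. The point is its centre, 32 mm above the underside; z up. Both ends and sides are alike. Grip the wood from above across its 22 mm (along y).
- plate: Fixed dark steel plate, 130 (x) x 180 mm (y), flat top 34 mm above the bench, no rims. Origin at bench height under its centre; z up. A fixed white open tray stands on the bench at its +y end, tucked under that edge: 165 mm (x, centred), y = 84 to 168 mm, floor 2 and rim 22 mm above the bench. Wiping along +y drops chips over the edge (y = 90 mm) into the tray.
- chip_a_centre (a point): Loose white ceramic chip 16 x 12 x 8 mm, 12 g, lying flat on the plate, left or right of the other and 24 mm or more from it, at x between -29 and 29 mm and y between -25 and 50 mm of the plate. The point is its centre, 4 mm above its underside.
- chip_b_centre (a point): The second chip, just like the first.

How it is judged:
On the way:
1. the scraper's foot is on the plate, or less than 6 mm above it, upright within 10 degrees, while both chips are still on the plate (x of scraper_centre in the frame of plate between -0.066 and 0.066 m and y of scraper_centre in the frame of plate between -0.105 and 0.09 m and height (world z) of scraper_centre between 0.06 and 0.072 m and angle between scraper_centre's own z axis and vertical below 0.175 rad and x of chip_a_centre in the frame of plate between -0.066 and 0.066 m and y of chip_a_centre in the frame of plate between -0.091 and 0.091 m and height (world z) of each of chip_a_centre, chip_b_centre above 0.034 m and x of chip_b_centre in the frame of plate between -0.066 and 0.066 m and y of chip_b_centre in the frame of plate between -0.091 and 0.091 m), for 0.1 s.
At the end, for the whole second after the job is handed in: Both chips lie at rest in the white tray, below its rim; the scraper stands at rest upright (within 10 degrees) on the bench, beside the plate and tray and not on or in them (x of chip_a_centre in the frame of plate between -0.083 and 0.083 m and y of chip_a_centre in the frame of plate between 0.084 and 0.169 m and height (world z) of each of chip_a_centre, chip_b_centre below 0.022 m and x of chip_b_centre in the frame of plate between -0.083 and 0.083 m and y of chip_b_centre in the frame of plate between 0.084 and 0.169 m and angle between scraper_centre's own z axis and vertical below 0.175 rad and height (world z) of scraper_centre between 0.025 and 0.04 m and (x of scraper_centre in the frame of plate above 0.098 m or x of scraper_centre in the frame of plate below -0.098 m or y of scraper_centre in the frame of plate above 0.183 m or y of scraper_centre in the frame of plate below -0.105 m) and linear speed of each of scraper, chip_a, chip_b below 0.02 m/s); the robot touches nothing.
It fails at once if the gripper or arm touches a chip (contact force between any of the fingers, the arm and chip_a above 0.3 N or contact force between any of the fingers, the arm and chip_b above 0.3 N).
It also fails if it takes over 51 s, if anything falls off the work surface, if the arm or the gripper's body presses on something with over 40 N, if the wrist force passes 120 N, or if a joint passes its speed limit or range.

### The arm

A 6-joint arm with a two-finger parallel gripper is mounted at the origin on a cart in front of the work surface, level with it; the furniture and walls round the work are solid. World frame = base frame: x ahead of the robot, y to its left, z up, the work surface at z = 0. Lengths are in m, angles in rad, forces in N, time in s.
With the tool pointing down it reaches from about 0.275 to 0.825 m from the base axis. Payload 4.9 kg.
Tool frame: the origin (TCP) lies midway between the tips of the shut fingers; the grasp point (between the pads) lies 19 mm behind it (bot.grip_depth is the distance from the TCP to the grasp point, in m); z points along the fingers, y is the line along which they close (so a half turn about z gives the same grasp; the last joint's range is limited). The gripper opens to 85 mm and grips with 20 to 120 N. Pads are 22 mm wide; open, the fingers measure 114 mm over their backs; the gripper's body (76 mm by 85 mm) begins 54 mm behind the grasp point. The pads swing forward as they close: fully open they stand 13 mm farther back than shut.
Start: joints at [1.19, 0.326, -0.193, 1.052, 0, 1.437], TCP at [0.134, 0.533, 0.197] pointing down, gripper open.
Joint ranges: [-2.65, 2.65], [-0.97, 1.79], [-1.3, 1.35], [-1.93, 2.1], [-1.47, 1.37], [-3.14, 3.14]. Speed limits (rad/s): [2.57, 2.57, 3.14, 3.14, 3.14, 3.14].

### API

Orientations are given as a unit quaternion [w, x, y, z].
In Python, from cell import bot gives the robot as it stands. Calls block until the motion is done:
- bot.move_pose(position, orientation): joint-space move of the TCP to a pose.
- bot.move_linear(position, speed=0.15, rotation=None, until_force=None): straight line of the TCP; rotation=None keeps the orientation; speed is the mean speed in m/s. With until_force (N) it stops when the force on the tool has changed by that much, and returns True; else False.
- bot.goto_joints(angles): joint-space move.
- bot.set_gripper(opening, grasp_force=None): opening from 0.0 (shut) to 1.0 (fully open); grasp_force is the grip in N (None keeps the last); returns when the fingers have stopped.
- bot.wait(seconds).
- bot.solve_ik(position, orientation): joint angles nearest the present ones, or None.
- bot.camera(name): name is "side" or "top" or "wrist"; returns the picture (384x512x3 uint8, red, green, blue); there is no depth.
- bot.calibration(name): a dict with "mtx" (3x3 intrinsics, pixels), "extrinsics" (4x4, takes a point from world to camera coordinates); the wrist camera has in their place "hand_eye" (4x4, takes a point from camera to tool coordinates, whose origin is the TCP and whose axes are the flange's). Camera axes: x right, y down, z forward; pixel columns grow to the right and rows downward; lengths in m; the calibration is good to about 2 mm. A picture is of the moment at which its call begins: read the wrist's pose just before it. calibration takes no time and is no camera call.
A pose or a line that the arm cannot do raises bot.PlanningError and nothing moves.
- bot.close_job(): hands the job in; it is judged then, once.
Trained networks look in the newest picture that a camera, given by its name, has taken for a name from the list of things; names that differ only in an ending like _2 or _b are one class to them, and where a whole thing is asked for, a point or a joint stands for the part that bears it (a point fixed in the world has none). Each returns a list of dicts, best first, with "confidence" (0 to 1); they miss things now and then, are a little off and sometimes report something else, mostly with a low value. They report only what shows in the picture. A call takes as long as a camera call.
- bot.search_frame(camera, thing): "bbox" ([left, top, width, height] in pixels, round what is visible of it).
Readings, each from a call of its own:
- bot.read_clock(): time.
- bot.read_joint_positions(): joint angles.
- bot.read_joint_vel(): joint speeds.
- bot.read_joint_efforts(): joint torques, N m.
- bot.read_position(): TCP position.
- bot.read_tool_rot(): TCP orientation.
- bot.read_ft_force(): force on the tool from outside, world axes, zero at the start.
- bot.read_moment(): the same for the moment, N m.
- bot.read_gripper_width(): opening from 0.0 (shut) to 1.0 (fully open).
- bot.read_finger_force(): force on a finger pad.
Only numpy, scipy, OpenCV 4.12 (cv2) and the standard library are available. Lean on these libraries where they do the work, as an engineer would, in place of code of your own. Each camera call takes 0.05 s, during which the arm holds its last target. There are 200 camera calls.

## Working session

There is one attempt and no reset: what is moved stays moved. The work goes in short steps, each a Python script; the robot and the scene stay as the last script left them, time stands still between calls to the robot, and variables do not carry over. Pictures are saved under pics/ and viewed, at most 10 in all, crops included, and the job is handed in when it is done.

```bash
mkdir -p pics; python3 - <<'E'
from cell import bot
import cv2,numpy as np
for n in ["top","side"]:
    im=bot.camera(n); cv2.imwrite(f"pics/{n}0.png",im[:,:,::-1])
    for t in ["scraper_centre","plate","chip_a_centre"]:
        print(n,t,[(np.round(d["bbox"],1).tolist(),round(d["confidence"],2)) for d in bot.search_frame(n,t)][:4])
    c=bot.calibration(n); print(c["mtx"].tolist(),np.round(c["extrinsics"],4).tolist())
print(bot.calibration("wrist"),bot.read_clock(),bot.read_tool_rot())
E
```

```text
top scraper_centre [([349.4, 189.2, 23.9, 51.4], 0.62)]
top plate [([106.0, 134.4, 129.2, 83.4], 0.91)]
top chip_a_centre [([196.6, 178.2, 7.1, 8.3], 0.64)]
[[455.2554578937603, 0.0, 246.90148526877869], [0.0, 455.2554578937603, 203.11726776426985], [0.0, 0.0, 1.0]] [[0.0201, -0.9994, 0.0278, -0.192], [-0.9832, -0.0248, -0.1806, 0.4863], [0.1812, -0.0237, -0.9832, 0.8363], [0.0, 0.0, 0.0, 1.0]]
side scraper_centre [([247.4, 143.2, 34.2, 28.9], 0.65)]
side plate [([155.7, 207.5, 92.8, 108.4], 0.76)]
side chip_a_centre [([224.3, 225.8, 11.1, 6.8], 0.58)]
[[376.2320869744348, 0.0, 255.97099283843835], [0.0, 376.2320869744348, 194.06169462843496], [0.0, 0.0, 1.0]] [[-0.9959, -0.0907, 0.0044, 0.4641], [-0.0555, 0.5693, -0.8203, 0.1812], [0.0719, -0.8171, -0.572, 0.6916], [0.0, 0.0, 0.0, 1.0]]
{'mtx': array([[279.23506109,   0.        , 255.73731597],
       [  0.        , 279.23506109, 192.18182687],
       [  0.        ,   0.        ,   1.        ]]), 'hand_eye': array([[ 2.00150659e-06, -9.59546380e-01, -2.81550608e-01,
         7.18302028e-02],
       [ 9.99999934e-01,  1.04019720e-04, -3.47398430e-04,
        -4.61064531e-04],
       [ 3.62631722e-04, -2.81550589e-01,  9.59546317e-01,
        -1.77199812e-01],
       [ 0.00000000e+00,  0.00000000e+00,  0.00000000e+00,
         1.00000000e+00]])} 0.4 [-2.84426144e-05  1.23093258e-01  9.92395096e-01 -1.51592138e-04]
```

View pics/top0.png

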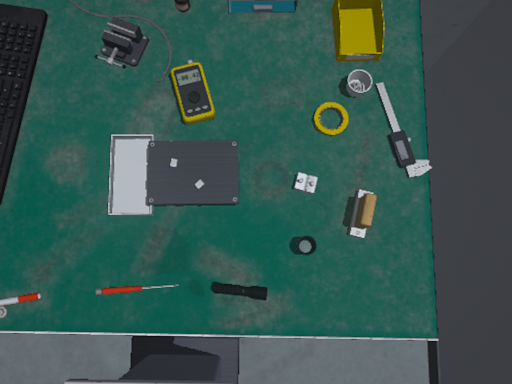

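View pics/side0.png

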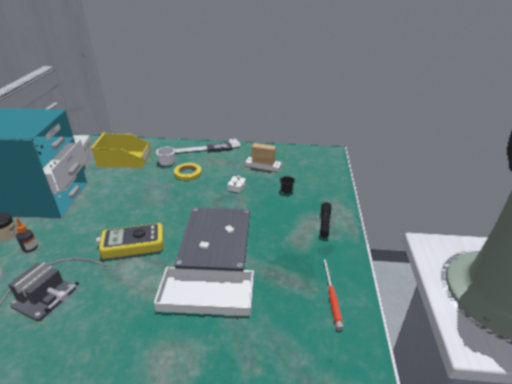

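Top view: the tray is at (130,175), the plate spans (147..239, 141..205), and the chips are at (174,163) and (199,184). The scraper is at about (361,213), with its long axis tilted, clear of the other objects. The side view agrees.

```bash
cat > h.py <<'E'
from cell import bot
import cv2,numpy as np
from scipy.spatial.transform import Rotation as R
def cam(n):
    """mtx, camera->world rotation, camera position"""
    c=bot.calibration(n)
    if n=="wrist":
        q=bot.read_tool_rot(); T=np.eye(4); T[:3,:3]=R.from_quat(np.roll(q,-1)).as_matrix(); T[:3,3]=bot.read_position()
        T=T@c["hand_eye"]
    else: T=np.linalg.inv(c["extrinsics"])
    return c["mtx"],T[:3,:3],T[:3,3]
def ray(c,uv,z):
    K,Rm,p=c; d=(Rm@np.linalg.inv(K)@np.c_[np.reshape(uv,(-1,2)),np.ones(np.size(uv)//2)].T).T
    return (p+d*((z-p[2])/d[:,2])[:,None])[:,:2]
def quat(yaw): # tool down, tool y axis at angle yaw from world y (mod pi)
    return np.roll((R.from_euler('z',yaw)*R.from_matrix(np.diag([-1.,1,-1]))).as_quat(),1)
E
python3 - <<'E'
from h import *
for n,(x0,y0,x1,y1) in {"top":(100,128,245,222)}.items():
    im=cv2.imread(f"pics/{n}0.png"); c=cam(n)
    hsv=cv2.cvtColor(im,cv2.COLOR_BGR2HSV); white=((hsv[...,2]>140)&(hsv[...,1]<60)).astype(np.uint8)
    dark=((hsv[...,1]<90)&(hsv[...,2]<110)).astype(np.uint8)
    w=np.zeros_like(white); w[y0:y1,x0:x1]=white[y0:y1,x0:x1]
    k,l,s,ce=cv2.connectedComponentsWithStats(w)
    for i in range(1,k):
        if s[i,4]>15: print("white",s[i],ce[i],ray(c,ce[i],.042))
    d=np.zeros_like(dark); d[y0:y1,x0:x1]=dark[y0:y1,x0:x1]
    d=cv2.morphologyEx(d,cv2.MORPH_OPEN,np.ones((5,5)))
    cn=max(cv2.findContours(d,0,2)[0],key=cv2.contourArea); r=cv2.minAreaRect(cn); b=cv2.boxPoints(r); print(r); P=ray(c,b,.034); print(P,P.mean(0),np.linalg.norm(np.diff(P,axis=0),axis=1))
    # scraper: wood
    wood=cv2.inRange(hsv,(8,80,60),(22,255,255)); m=np.zeros_like(wood); m[180:245,335:390]=wood[180:245,335:390]
    cn=max(cv2.findContours(m,0,2)[0],key=cv2.contourArea); print(cv2.minAreaRect(cn)); 
    m=np.zeros_like(white); m[180:245,335:390]=white[180:245,335:390]; pts=np.argwhere(m)[:,::-1].astype(np.float32)
    b=cv2.boxPoints(cv2.minAreaRect(pts)); print(b,ray(c,b,.014))
z=cv2.resize(cv2.imread("pics/top0.png")[120:250,100:400],None,fx=2.6,fy=2.6,interpolation=2); cv2.imwrite("pics/topz.png",z)
E
```

```text
white [111 134  43  13 112] [129.78571429 135.83928571] [[0.62172161 0.05482489]]
white [ 108  139   44   76 2593] [129.75318164 177.43655997] [[0.53676485 0.04924877]]
white [110 152   2  23  41] [110.43902439 161.90243902] [[0.56710081 0.08905044]]
white [170 159   7   8  47] [173.29787234 162.5106383 ] [[ 0.56929647 -0.03410103]]
white [109 177   2  23  42] [109.45238095 187.0952381 ] [[0.51641485 0.08721029]]
white [195 180   9   8  44] [198.88636364 183.68181818] [[ 0.52782303 -0.086155  ]]
((188.0, 166.5), (77.0, 100.0), 90.0)
[[ 0.64137177  0.04144624]
 [ 0.64745083 -0.16009271]
 [ 0.48873218 -0.16385182]
 [ 0.48382     0.03149591]] [ 0.56534369 -0.06275059] [0.20163061 0.15876317 0.19540949]
((365.4562683105469, 210.33290100097656), (15.656795501708984, 34.970272064208984), 11.888657569885254)
[[349.45993 234.6328 ]
 [358.86813 188.7678 ]
 [373.45932 191.76088]
 [364.05112 237.62587]] [[ 0.43770106 -0.38830431]
 [ 0.53214802 -0.40957416]
 [ 0.52668474 -0.43938642]
 [ 0.43236956 -0.41755755]]
```

View pics/topz.png

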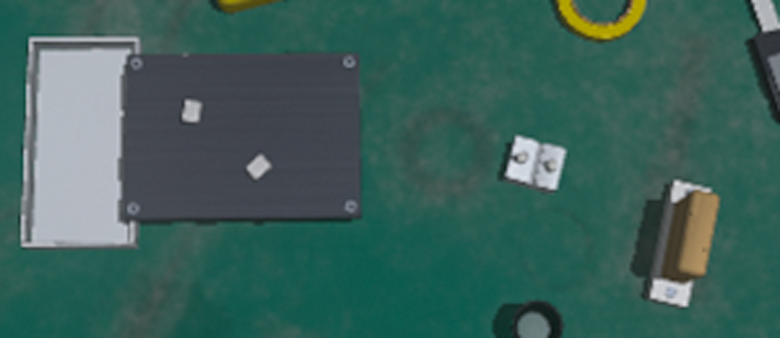

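```bash
python3 - <<'E'
from h import *
c=cam("top"); s=np.array([[136,62],[349,61],[351,206],[133,208]])/2.6+[100,120]
P=ray(c,s,.034); ctr=P.mean(0); 
# plate +y points from screw 1,2 to screw 0,3
v=(P[0]+P[3]-P[1]-P[2]); u=(P[0]+P[1]-P[2]-P[3]); print(np.linalg.norm(v)/2,np.linalg.norm(u)/2)
y1=np.arctan2(-v[0],v[1]); y2=np.arctan2(u[1],u[0]); print("plate",ctr,y1,y2)
yaw=(y1*1.5+y2)/2.5; M=np.array([[np.cos(yaw),-np.sin(yaw)],[np.sin(yaw),np.cos(yaw)]])
for p in ray(c,[[173.3,162.5],[198.9,183.7]],.042): print("chip",(p-ctr)@M)
np.save("plate.npy",np.r_[ctr,yaw])
S=np.array([.4822,-.4137]); 
bot.move_pose([*S,.2],quat(-.222)); print(bot.read_joint_positions(),bot.read_clock())
c=cam("wrist"); im=bot.camera("wrist"); cv2.imwrite("pics/w1.png",im[:,:,::-1])
hsv=cv2.cvtColor(im,cv2.COLOR_RGB2HSV); K,Rm,p=c
for z,X in [(.064,0),(0.014,0)]:
    q=K@Rm.T@(np.r_[S,z]-p); print(z,q[:2]/q[2])
E
```

```text
0.16425206320172372 0.11457033785189927
plate [ 0.55451274 -0.07339311] 0.03443255037347157 0.03813431225624393
chip [0.01620669 0.03873203]
chip [-0.0271675  -0.01182214]
[-8.23904000e-01  4.85415483e-01  5.71292944e-02  1.14251112e+00
  1.85619079e-04 -6.03129222e-01] 3.9167
0.064 [255.50728237 175.09961025]
0.014 [255.54630398 166.65676424]
```

View pics/w1.png

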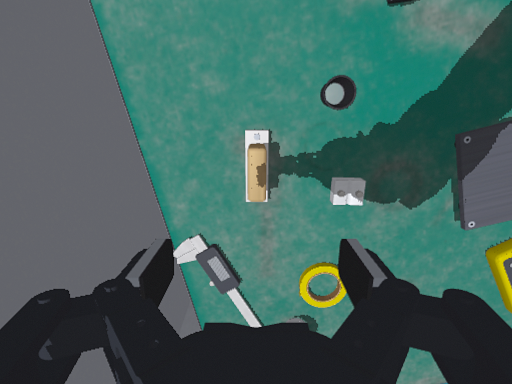

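Wrist view: the scraper is upright and centred at (257,168), within about 2 px of the prediction and aligned with the tool. The finger paths on either side are clear, so I can grasp it.

```bash
python3 - <<'E'
from h import *
S=np.array([.4822,-.4137])
print(bot.move_linear([*S,.026],speed=.12,until_force=8),bot.read_position())
bot.set_gripper(0.0,60); print(bot.read_gripper_width(),bot.read_finger_force())
bot.move_linear([*S,.16],speed=.12); print(bot.read_gripper_width(),bot.read_ft_force(),bot.read_clock())
x,y,yaw=np.load("plate.npy"); M=R.from_euler('z',yaw).as_matrix()[:2,:2]
p=M@[0,-.058]+[x,y]
bot.move_pose([*p,.16],quat(yaw)); bot.move_linear([*p,.085],speed=.12)
c=cam("wrist"); im=bot.camera("wrist"); cv2.imwrite("pics/w2.png",im[:,:,::-1])
im=bot.camera("side"); cv2.imwrite("pics/s2.png",cv2.resize(im[150:330,130:330,::-1],None,fx=3,fy=3))
print(bot.read_position(),bot.read_clock())
E
```

```text
False [ 0.48271675 -0.41424379  0.02685432]
0.2313576080655555 58.688942128792405
0.22308173521556562 [ 0.65190516  0.21021119 -1.07372625] 7.4583
[ 0.55747285 -0.13188153  0.08604648] 9.4583
```

View pics/w2.png

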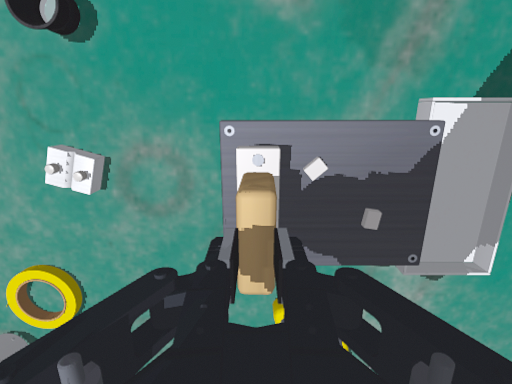

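View pics/s2.png

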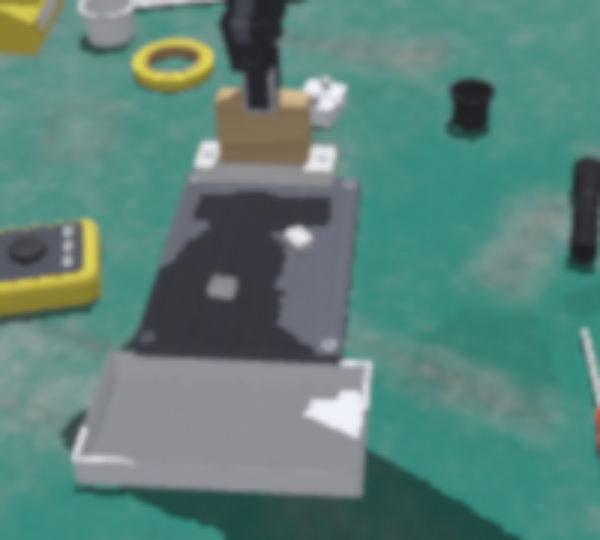

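The scraper is held upright over the rear of the plate. In the wrist view its foot is at u≈237–280, and both chips are ahead of it at (315,168) and (371,218). Next: lower, wipe and check.

```bash
python3 - <<'E'
from h import *
x,y,yaw=np.load("plate.npy"); M=R.from_euler('z',yaw).as_matrix()[:2,:2]
W=lambda b:M@[0,b]+[x,y]
print(bot.move_linear([*W(-.058),.055],speed=.03,until_force=5)); p=bot.read_position(); print(p,bot.read_ft_force())
bot.wait(.3); print(bot.read_position(),bot.read_ft_force())
z=p[2]+.0002
bot.move_linear([*W(-.058),z],speed=.02); print(bot.read_position(),bot.read_ft_force()); bot.wait(.2)
for b in (-.03,0,.03,.06,.098):
    h=bot.move_linear([*W(b),z],speed=.05,until_force=25); print(b,h,bot.read_position(),bot.read_ft_force(),bot.read_gripper_width())
    if h: break
bot.wait(.3)
print(bot.read_clock())
cv2.imwrite("pics/w3.png",bot.camera("wrist")[:,:,::-1])
im=bot.camera("side"); cv2.imwrite("pics/s3.png",cv2.resize(im[150:330,130:330,::-1],None,fx=3,fy=3))
E
```

```text
True
[ 0.556278   -0.13102651  0.06034983] [-0.17543155  1.28539131  4.97606104]
[ 0.55625705 -0.13103136  0.06030727] [-1.37550168  0.89835517  4.98856276]
[ 0.55675134 -0.13142534  0.06041755] [-0.88587713  0.73627755  1.48383114]
-0.03 False [ 0.55550106 -0.10296942  0.06049397] [ 0.5061165   0.16914217 -1.39840055] 0.22628860015385896
0 False [ 0.55455854 -0.07326967  0.06056799] [ 0.27112927  0.01142337 -1.43905769] 0.23055146778158733
0.03 False [ 0.55349179 -0.04330624  0.06056297] [-0.16138515 -0.2453926  -1.83173431] 0.22954161758387207
0.06 False [ 0.55240547 -0.01331716  0.06056879] [ 1.04477273 -0.48520563 -1.07691184] 0.2274761664615407
0.098 False [0.55102603 0.02448581 0.0605429 ] [-0.65247687 -0.27434205 -1.70795579] 0.22784107061570671
15.15
```

View pics/s3.png

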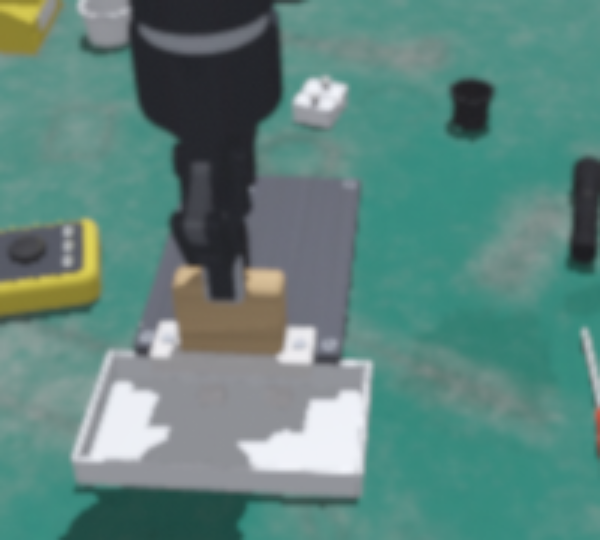

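The foot has passed the plate's end. There are faint chip outlines in the shaded tray near (212,392) and (288,383). I'll lift the scraper, return it to its original spot and look again with the tray clear.

```bash
python3 - <<'E'
from h import *
p=bot.read_position(); S=np.array([.4822,-.4137])
bot.move_linear([p[0],p[1],.16],speed=.12)
bot.move_pose([*S,.16],quat(-.222))
a=cv2.resize(bot.camera("top")[125:225,100:250,::-1],None,fx=4,fy=4); cv2.imwrite("pics/t4.png",a)
for n in("top","side"):
    if n=="side": bot.camera(n)
    print([(np.round(d["bbox"]).tolist(),round(d["confidence"],2)) for d in bot.search_frame(n,"chip_a_centre")])
print(bot.read_clock())
E
```

```text
[([140.0, 181.0, 6.0, 11.0], 0.61)]
[([221.0, 280.0, 4.0, 4.0], 0.44)]
18.05
```

View pics/t4.png

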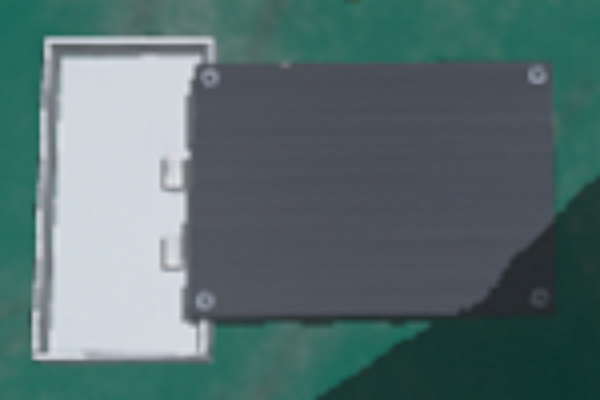

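Both chips are in the tray next to the plate edge, at crop (173,173) and (173,252), and the plate is clear. Now I'll set the scraper down.

```bash
python3 - <<'E'
from h import *
S=np.array([.4822,-.4137])
bot.move_linear([*S,.035],speed=.12)
print(bot.move_linear([*S,.02],speed=.02,until_force=4),bot.read_position())
bot.set_gripper(.6); bot.wait(.2); bot.set_gripper(1.0)
bot.move_linear([*S,.2],speed=.12); bot.wait(.5)
print(bot.read_clock(),bot.read_gripper_width())
cv2.imwrite("pics/w5.png",bot.camera("wrist")[:,:,::-1])
E
```

```text
True [ 0.48237277 -0.41366442  0.02636985]
22.9083 0.9974633983683975
```

View pics/w5.png

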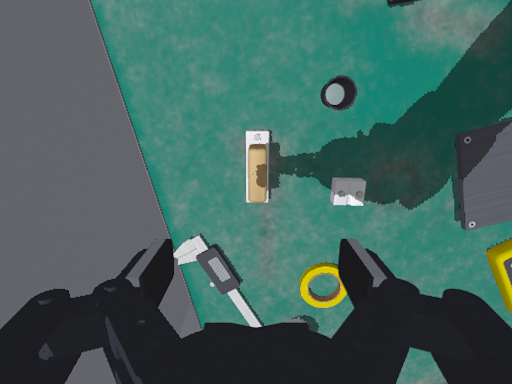

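The scraper stands upright at (257,167), back where it started, and the gripper is clear of it.

```bash
python3 -c "
from cell import bot
print(bot.close_job())"
```

```text
the job is handed in; nothing more can be done
None
```

I wiped both chips into the tray, stood the scraper upright on the bench at its original spot clear of the plate and tray, and handed the job in at about 23 s; no verdict came back.

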